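# Lay the long filling nozzle in the V-rest

## Task

Two filling nozzles lie on the work table. Take the long one, by its thick grip end, and lay it down in both vees of the V-rest with its cone tip towards the end plate and its grip sticking out beyond the open end, so that its bare tube can next be taken from the side; leave the short nozzle where it lies.

Things in the scene. Friction and masses are not known exactly. Their poses are not given: they have to be found in the camera images.
- long_nozzle_mid (a point): Long steel filling nozzle, 180 mm in all, lying on the table: round tube 12 mm thick, 140 mm long with a cone tip, and a darker eight-sided grip 18 mm thick, 40 mm long at the other end. This point: on the axis, half-way along the tube, 7 mm above the table. x: along the axis to the cone tip (tip at x = +70, grip centre at -90 mm). 0.11 kg; balances 15 to 20 mm to the grip side.
- long_nozzle_grip (a point): Centre of the long nozzle's eight-sided grip, on the axis, 9 mm above the table; x runs along the axis towards the cone tip. The grip reaches 20 mm either way along x. A good place to grasp. Surroundings: a tall crate stands behind the work and a stick fixture (sticks to 115 mm) to its left; carry the nozzle straight across at 0.14 m or so, not in an arc outward.
- v_rest: V-rest, aluminium, fixed. Origin: table top, midway between its two 90-degree vees at x = -42 and +42 mm (14 mm thick; bottoms 46 mm, mouths 66 mm up, 40 mm wide). x: along the vees to the end plate (76 mm high, face at x = +90). Base strip 50 wide, 8 thick, x = -68 to 97; beyond -68 is the open end. Long nozzle seated: axis at y 0, z 54 mm; mid-tube at x 0, grip at x -90.
- short_nozzle_mid (a point): Short steel filling nozzle, 110 mm in all, lying on the table: round tube 12 mm thick, 70 mm long with a cone tip, and a darker eight-sided grip 18 mm thick, 40 mm long at the other end. This point: on the axis, half-way along the tube; x to the cone tip. Leave it alone.

How it is judged:
By the outcome, as a careful person would: the job done as asked, in the order asked, and still so for the second after the job is handed in, with the robot touching nothing.
It also fails if it takes over 35 s, if anything falls off the work surface, if the arm or the gripper's body presses on something with over 40 N, if the wrist force passes 120 N, or if a joint passes its speed limit or range.

## Robot

A 6-joint arm with a two-finger parallel gripper is mounted at the origin on a cart in front of the work surface, level with it; the furniture and walls round the work are solid. World frame = base frame: x ahead of the robot, y to its left, z up, the work surface at z = 0. Lengths are in m, angles in degrees, forces in N, time in s.
With the tool pointing down it reaches from about 0.325 to 0.9 m from the base axis. Payload 6.1 kg.
Tool frame: the origin (TCP) lies at the very end of the fingers, on their centre line; the grasp point (between the pads) lies 19 mm behind it (env.grip_depth is the z of the grasp point in the tool frame, in m); z points along the fingers, y is the line along which they close (so a half turn about z gives the same grasp; the last joint's range is limited). The gripper opens to 85 mm and grips with 20 to 120 N. Pads are 22 mm wide; open, the fingers measure 114 mm over their backs; the gripper's body (76 mm by 85 mm) begins 54 mm behind the grasp point. The pads swing forward as they close: fully open they stand 13 mm farther back than shut.
Start: joints at [-83.256, 12.628, 87.462, -0, 79.91, -7.225], TCP at [0.151, -0.607, 0.211] pointing down, gripper open.
Joint ranges: [-170.65, 170.65], [-52.31, 119.04], [5.05, 147.46], [-71.25, 251.25], [11.57, 151.72], [-153.62, 153.62]. Speed limits (degrees/s): [147.25, 147.25, 172.46, 180, 180, 180].

## Interface

Orientations are given as [roll, pitch, yaw] about the fixed x, y, z axes, in that order (R = Rz(yaw) Ry(pitch) Rx(roll)).
In Python, from rig import env, kin, read_camera, camera_model, recognise, place_of, get_clock, get_joint_positions, get_dq, get_effort, get_tool_pos, get_orientation, get_force, get_ft_torque, get_finger_gap, get_gripper_force gives the robot as it stands. Calls block until the motion is done:
- env.reach(position, orientation): joint-space move of the TCP to a pose.
- env.move_linear(position, velocity=0.15, ori=None, max_force=None): straight line of the TCP; ori=None keeps the orientation; velocity is the mean speed in m/s. With max_force (N) it stops when the force on the tool has changed by that much, and returns True; else False.
- env.move_j(angles): joint-space move.
- env.let_go() and env.close_gripper(): open the fingers fully, or close them until they stop; the grip force is fixed at half the most.
- env.sleep(seconds).
- kin.ik(position, orientation): joint angles nearest the present ones, or None.
- read_camera(name): name is "side" or "top" or "wrist"; returns the picture (400x640x3 uint8, red, green, blue); there is no depth.
- camera_model(name): a dict with "intrinsics" (3x3 intrinsics, pixels), "rvec" (rotation vector, rad) and "tvec" (3), from world to camera coordinates, as OpenCV has them. Camera axes: x right, y down, z forward; pixel columns grow to the right and rows downward; lengths in m; the calibration is good to about 2 mm. The wrist camera is an equidistant fisheye: a pixel r from the principal point sees the ray r / f radians off the axis. A picture is of the moment at which its call begins: read the wrist's pose just before it. camera_model takes no time and is no camera call; for the wrist camera it gives the pose at the moment of the call.
A pose or a line that the arm cannot do raises env.MotionError and nothing moves.
- env.sign_off(): hands the job in; it is judged then, once.
Trained networks look in the newest picture that a camera, given by its name, has taken for a name from the list of things; names that differ only in an ending like _2 or _b are one class to them, and where a whole thing is asked for, a point or a joint stands for the part that bears it (a point fixed in the world has none). Each returns a list of dicts, best first, with "score" (0 to 1); they miss things now and then, are a little off and sometimes report something else, mostly with a low value. They report only what shows in the picture. A call takes as long as a camera call.
- recognise(camera, target): "position" ([x, y, z] in m, in world coordinates, good to about 4 mm: the middle of the surface that is visible of it).
- place_of(camera, target): "position" ([x, y, z] in m, in world coordinates, good to about 4 mm: a listed point, or the origin of a listed thing).
Readings, each from a call of its own:
- get_clock(): time.
- get_joint_positions(): joint angles.
- get_dq(): joint speeds.
- get_effort(): joint torques, N m.
- get_tool_pos(): TCP position.
- get_orientation(): TCP orientation.
- get_force(): force on the tool from outside, world axes, zero at the start.
- get_ft_torque(): the same for the moment, N m.
- get_finger_gap(): opening from 0.0 (shut) to 1.0 (fully open).
- get_gripper_force(): force on a finger pad.
Only numpy, scipy, OpenCV 4.12 (cv2) and the standard library are available. Lean on these libraries where they do the work, as an engineer would, in place of code of your own. Each camera call takes 0.05 s, during which the arm holds its last target. There are 200 camera calls.

## Working session

There is one attempt and no reset: what is moved stays moved. The work goes in short steps, each a Python script; the robot and the scene stay as the last script left them, time stands still between calls to the robot, and variables do not carry over. Pictures are saved under pics/ and viewed, at most 10 in all, crops included, and the job is handed in when it is done.

```bash
mkdir -p pics; ls; cat > h.py <<'E'
import numpy as np, cv2
from rig import *
def save(c,n):
    im=read_camera(c); cv2.imwrite(f'pics/{n}.png',im[:,:,::-1]); return im
def look(c,names):
    for n in names:
        print(c,n,[(np.round(d['position'],4).tolist(),round(d['score'],2)) for d in place_of(c,n)[:3]])
E
python3 - <<'E'
from h import *
N=['long_nozzle_mid','long_nozzle_grip','v_rest','short_nozzle_mid']
for c in ('top','side'):
    save(c,c+'1'); look(c,N)
    m=camera_model(c); R=cv2.Rodrigues(np.array(m['rvec']))[0]; print(np.round(-R.T@np.array(m['tvec']).ravel(),3))
print(get_clock(),env.grip_depth)
E
```

```text
pics
top long_nozzle_mid [([0.5356, -0.2618, 0.01], 0.89)]
top long_nozzle_grip [([0.4486, -0.2802, 0.0087], 0.94)]
top v_rest [([0.5213, -0.3789, 0.0009], 0.78), ([0.536, -0.2621, 0.0076], 0.73)]
top short_nozzle_mid [([0.5157, -0.1541, 0.0078], 0.59), ([0.5355, -0.2623, 0.0073], 0.3)]
[ 0.309 -0.264  0.888]
side long_nozzle_mid [([0.534, -0.2622, 0.0104], 0.7)]
side long_nozzle_grip [([0.443, -0.2849, 0.0131], 0.73)]
side v_rest [([0.525, -0.3754, 0.0002], 0.65)]
side short_nozzle_mid [([0.5165, -0.1518, 0.0063], 0.85)]
[ 0.403 -1.043  0.419]
0.5 -0.0187
```

View pics/top1.png

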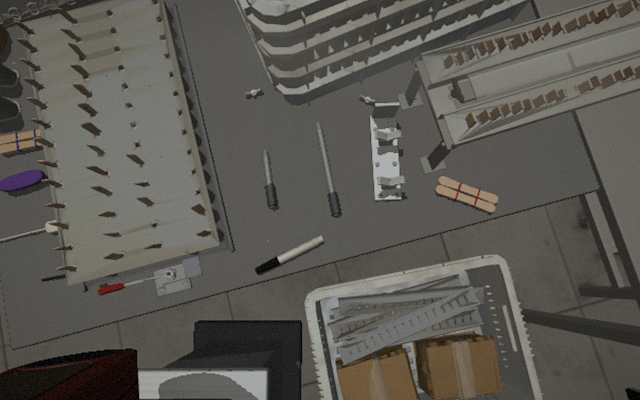

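View pics/side1.png

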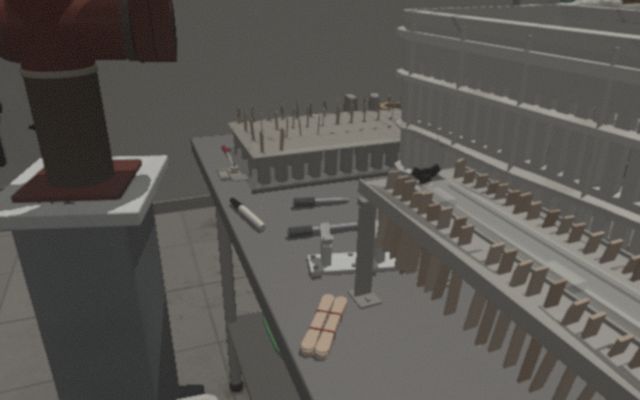

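The top view shows the long nozzle from (320,124) to (336,210), with its grip nearest the robot. The V-rest runs from (385,105) to (387,198), the short nozzle is at (268,180), and a rack stands to the right of the V-rest. I'll measure details with an enlarged crop, then take wrist views from close by.

```bash
python3 - <<'E'
from h import *
im=cv2.imread('pics/top1.png')
cv2.imwrite('pics/top1c.png',cv2.resize(im[90:220,300:460],None,fx=4.6,fy=4.6,interpolation=cv2.INTER_CUBIC))
for p,o in [((0.36,-0.32,0.27),[180,0,-30]),((0.42,-0.33,0.27),[180,0,0])]:
    print(kin.ik(p,o))
# go in at a short radius, away from the rack
env.reach([0.36,-0.30,0.27],[180,0,-10])
print(get_clock(),get_tool_pos(),get_orientation(),get_joint_positions())
save('wrist','w1'); m=camera_model('wrist');np.savez('w1.npz',**{k:np.array(m[k]) for k in('intrinsics','rvec','tvec')})
look('wrist',['long_nozzle_mid','long_nozzle_grip','v_rest','short_nozzle_mid'])
print(m)
E
```

```text
[-5.10253163e+01 -9.37415973e+00  1.03662011e+02 -2.54444375e-14
  8.57121484e+01  6.89746837e+01]
[-4.66192510e+01 -1.80896317e+00  9.66564095e+01 -2.54444375e-14
  8.51525537e+01  4.33807490e+01]
1.9 [ 0.35980016 -0.30060228  0.26995903] [ 1.79982433e+02  4.61571301e-03 -1.00181157e+01] [-4.95160495e+01 -1.12749561e+01  1.05308658e+02 -1.65328364e-02
  8.59586857e+01  5.05032296e+01]
wrist long_nozzle_mid [([0.5349, -0.2615, 0.0071], 0.63)]
wrist long_nozzle_grip [([0.4458, -0.281, 0.0054], 0.97)]
wrist v_rest [([0.5219, -0.3764, -0.0001], 0.87)]
wrist short_nozzle_mid [([0.518, -0.1525, 0.0065], 0.88)]
{'intrinsics': array([[309.70691629,   0.        , 315.45825703],
       [  0.        , 309.70691629, 195.77639765],
       [  0.        ,   0.        ,   1.        ]]), 'rvec': array([-1.89043342,  2.2537434 ,  0.32161069]), 'tvec': array([-0.23305537,  0.33754218,  0.54855245])}
```

View pics/top1c.png

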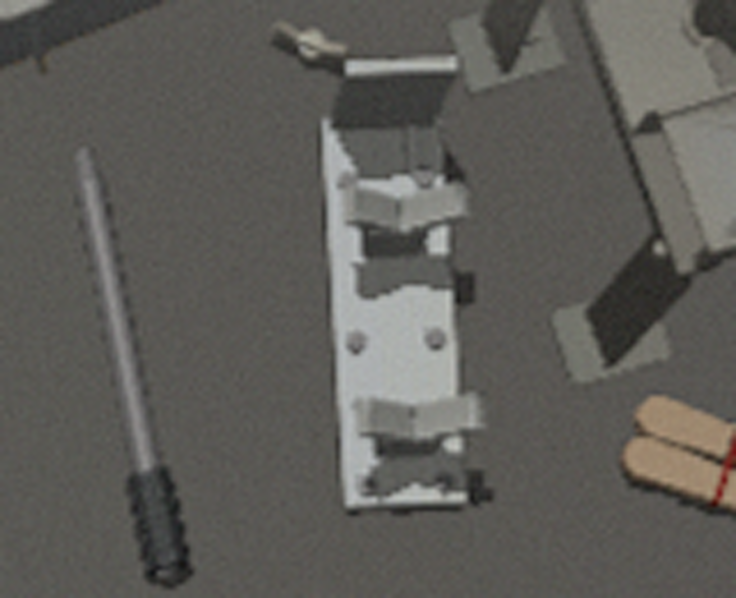

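View pics/w1.png

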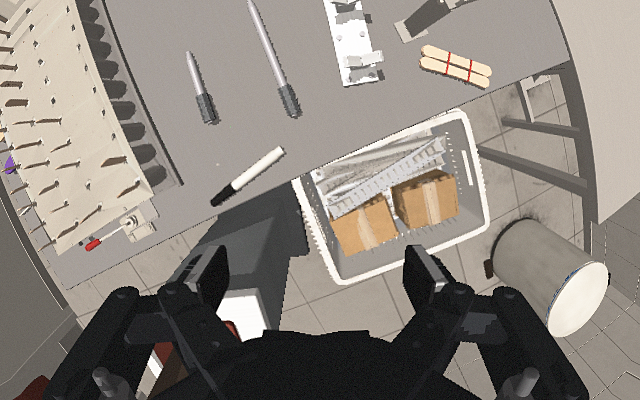

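The end plate is at the far end, around crop (400,90). The vee grooves are near crop (400,212) and (412,418), and the open end faces the robot. I'll now back-project these points, and check the nozzle ends in both the top and wrist views.

```bash
cat >> h.py <<'E'
def ray(m,uv,fish=False):
    K=np.array(m['intrinsics']);R=cv2.Rodrigues(np.array(m['rvec'],float))[0];t=np.array(m['tvec'],float).ravel()
    x=np.array([(uv[0]-K[0,2])/K[0,0],(uv[1]-K[1,2])/K[1,1]])
    if fish:
        r=np.hypot(*x); d=np.r_[x/r*np.sin(r),np.cos(r)]
    else: d=np.r_[x,1]
    d=R.T@d; return -R.T@t, d/np.linalg.norm(d)
def onz(m,uv,z,fish=False):
    c,d=ray(m,uv,fish); return c+d*(z-c[2])/d[2]
def meet(a,b):
    (c1,d1),(c2,d2)=a,b
    s=np.linalg.lstsq(np.c_[d1,-d2],c2-c1,rcond=None)[0]
    p,q=c1+s[0]*d1,c2+s[1]*d2; return (p+q)/2,np.linalg.norm(p-q)
E
python3 - <<'E'
from h import *
m=camera_model('top'); w=dict(np.load('w1.npz'))
C=lambda x,y:(300+(x+.5)/4.6-.5, 90+(y+.5)/4.6-.5)
P={}
for n,c,z in [('vfar',(400,212),.046),('vnear',(412,418),.046),('baseFL',(325,118),.008),('baseNL',(347,508),.008),('baseNR',(467,500),.008),
  ('plateTL',(345,62),.076),('plateTR',(457,62),.076),('tip',(83,150),.007),('gripstart',(147,470),.009),('gripend',(168,582),.009),('rackcorner',(688,272),.115),('foot1',(555,315),0),('foot2',(580,382),0)]:
    P[n]=onz(m,C(*c),z); print(n,np.round(P[n],4))
for a,b in [('vnear','vfar'),('baseNL','baseFL'),('gripend','tip')]:
    d=(P[b]-P[a])[:2]; print(a,b,np.linalg.norm(d),np.degrees(np.arctan2(d[1],d[0])))
for n,z,uv in [('tip',.007,(249,1)),('gripstart',.009,(284,86)),('gripend',.009,(296,116)),('baseNL',.008,(346,85)),('baseNR',.008,(381,81))]:
    print('wrist',n,np.round(onz(w,uv,z,True),4))
    k={'tip':(83,150),'gripstart':(147,470),'gripend':(168,582),'baseNL':(347,508),'baseNR':(467,500)}[n]
    print('   two-view',[np.round(x,4) for x in meet(ray(m,C(*k)),ray(w,uv,True))])
E
```

```text
vfar [ 0.5643 -0.3756  0.046 ]
vnear [ 0.4812 -0.3784  0.046 ]
baseFL [ 0.6165 -0.3504  0.008 ]
baseNL [ 0.452  -0.3564  0.008 ]
baseNR [ 0.4551 -0.4049  0.008 ]
plateTL [ 0.6153 -0.3518  0.076 ]
plateTR [ 0.6152 -0.3951  0.076 ]
tip [ 0.6031 -0.2496  0.007 ]
gripstart [ 0.4675 -0.2757  0.009 ]
gripend [ 0.4219 -0.2839  0.009 ]
rackcorner [ 0.5208 -0.4701  0.115 ]
foot1 [ 0.534  -0.4448  0.    ]
foot2 [ 0.5056 -0.4541  0.    ]
vnear vfar 0.08314936872459157 1.881301304487196
baseNL baseFL 0.16461615856776216 2.084400437930624
gripend tip 0.18443765425349648 10.710956053063185
wrist tip [ 0.6006 -0.2492  0.007 ]
   two-view [array([ 0.6034, -0.2491,  0.0028]), np.float64(0.0023)]
wrist gripstart [ 0.4672 -0.2762  0.009 ]
   two-view [array([ 0.4675, -0.2759,  0.0079]), np.float64(0.0006)]
wrist gripend [ 0.4236 -0.2847  0.009 ]
   two-view [array([ 0.4234, -0.2841, -0.0024]), np.float64(0.0002)]
wrist baseNL [ 0.4541 -0.3587  0.008 ]
   two-view [array([ 0.4551, -0.3595, -0.0107]), np.float64(0.0024)]
wrist baseNR [ 0.4529 -0.4074  0.008 ]
   two-view [array([ 0.4514, -0.4015,  0.0325]), np.float64(0.001)]
```

The measurements agree with each other. The V-rest origin is about (0.522,-0.3775) with yaw 2°. The grip is at (0.4455,-0.2803) with yaw 10.8°, and its height is about 8 mm from two views at the grip start. Next I grasp it.

```bash
python3 - <<'E'
from h import *
o=[180,0,10.8]; g=[0.4452,-0.2805]
env.reach(g+[0.12],o)
im=save('wrist','w2'); look('wrist',['long_nozzle_grip'])
print('stop',env.move_linear(g+[0.003],0.1,max_force=12),get_tool_pos(),get_force())
env.close_gripper(); print(get_finger_gap(),get_gripper_force(),get_force())
env.move_linear(g+[0.14],0.12)
print(get_clock(),get_finger_gap(),get_gripper_force(),get_force(),get_ft_torque(),get_tool_pos())
a=save('wrist','w3'); m=camera_model('wrist');np.savez('w3.npz',**{k:np.array(m[k]) for k in('intrinsics','rvec','tvec')})
look('wrist',['long_nozzle_mid','v_rest'])
b=save('side','s3'); look('side',['long_nozzle_mid','long_nozzle_grip'])
cv2.imwrite('pics/c3.png',np.hstack([cv2.resize(x,(400,300)) if 0 else x for x in (cv2.resize(a[:,100:500],(400,400)),cv2.resize(b[130:330,220:420],(400,400)))])[:,:,::-1])
E
```

```text
wrist long_nozzle_grip [([0.4496, -0.281, 0.0059], 0.68)]
stop False [ 0.44577163 -0.28096244  0.00375429] [-0.06793934  0.05300679 -0.58547084]
0.0034807526822179355 0.0 [ 0.67344105 -0.16454618 -0.23450375]
6.35 -0.0014671206982361153 0.0 [-0.66074049 -0.13349627  0.48179547] [-0.00260933 -0.01298567  0.01026953] [ 0.44464393 -0.2799952   0.13897731]
wrist long_nozzle_mid [([0.5344, -0.2609, 0.0059], 0.71)]
wrist v_rest [([0.5235, -0.3731, -0.0008], 0.91)]
side long_nozzle_mid [([0.533, -0.2612, 0.0082], 0.92)]
side long_nozzle_grip [([0.4431, -0.2838, 0.0107], 0.69)]
```

View pics/c3.png

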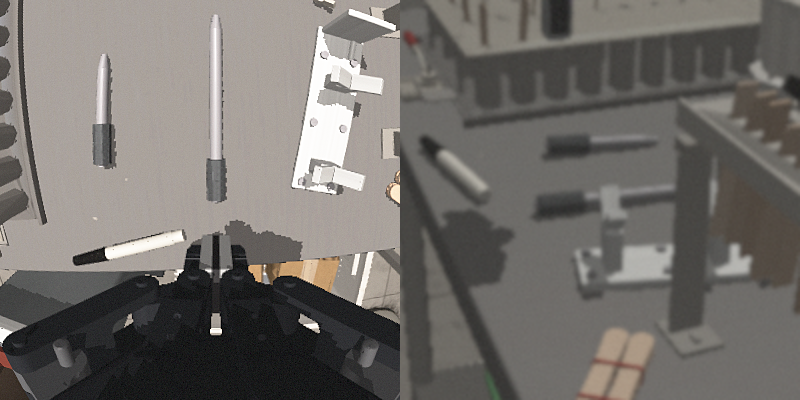

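The fingers closed on nothing and the nozzle still lies in place at the wrist crop's (216,180). I need to know why before I retry, so I'll check the reported TCP and the nozzle's grip against the images.

```bash
python3 - <<'E'
from h import *
w=dict(np.load('w3.npz')); a=cv2.imread('pics/w3.png'); s=cv2.imread('pics/s3.png')
def pj(m,p,fish):
    K=np.array(m['intrinsics']);R=cv2.Rodrigues(np.array(m['rvec'],float))[0];q=R@np.array(p)+np.array(m['tvec']).ravel()
    if fish:
        r=np.hypot(q[0],q[1]); th=np.arctan2(r,q[2]); x=q[:2]/r*th
    else: x=q[:2]/q[2]
    return np.array([K[0,0]*x[0]+K[0,2],K[1,1]*x[1]+K[1,2]])
t=np.array(get_tool_pos()); print(t)
R=cv2.Rodrigues(w['rvec'])[0]; print('wcam',-R.T@w['tvec'])
m=camera_model('side')
for p,c in [(t,(0,0,255)),(t+[0,0,.0187],(0,255,0)),(np.array([.4455,-.2803,.009]),(255,0,255)),(np.array([.4252,-.2842,.009]),(255,255,0)),(np.array([.5215,-.3775,.0]),(0,255,255)),(np.array([.603,-.2497,.006]),(255,255,0))]:
    for im,mm,f in((a,w,1),(s,m,0)):
        u=pj(mm,p,f); print(np.round(u,1),end=' '); cv2.circle(im,tuple(int(round(v)) for v in u),3,c,1)
    print()
cv2.imwrite('pics/c4.png',np.hstack([cv2.resize(a[:,130:480],(400,457)),cv2.resize(s[0:320,200:480],(400,457))]))
E
```

```text
[ 0.44499952 -0.28034977  0.13953003]
wcam [ 0.51484258 -0.26615437  0.30114125]
[317.2 236.1] [298.1 159.4] 
[317.4 250.8] [298.  148.4] 
[316.7 181.1] [299.  231.1] 
[316.7 201.5] [287.3 232.6] 
[425.7 125.4] [351.3 263.7] 
[316.3  16.2] [385.2 221.2]
```

View pics/c4.png

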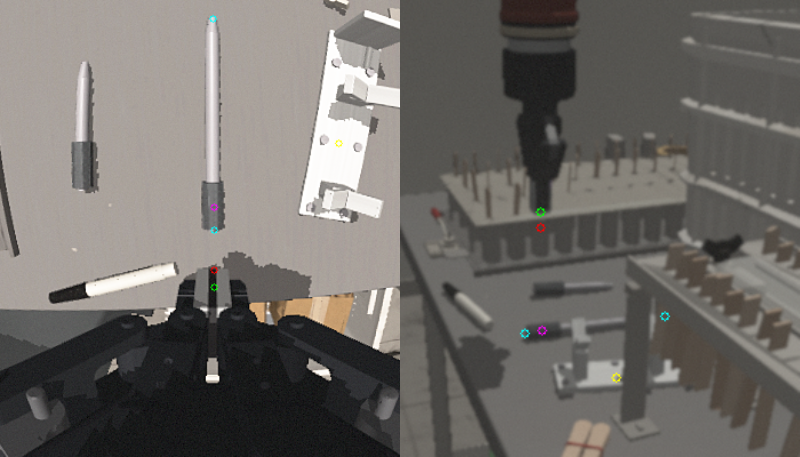

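Sideways alignment is good: the projected TCP falls on the finger line. In the side view, though, the fingertips end at about crop (541,213). That is the height of the green mark 19 mm above the reported TCP, so the fingers closed above the nozzle. I'll touch the bare table between the nozzles with shut fingers to measure the true tip height.

```bash
python3 - <<'E'
from h import *
p=[0.50,-0.215]
env.move_linear(p+[0.06],0.15); env.move_linear(p+[0.015],0.1)
print(env.move_linear(p+[-0.022],0.03,max_force=6),get_tool_pos(),get_force(),get_finger_gap())
env.move_linear(p+[0.06],0.15); print(get_clock(),get_tool_pos())
E
```

```text
True [ 0.49971106 -0.21483283 -0.02003132] [-1.58245803  0.36382007  4.84673681] 0.0006188375215238984
9.95 [ 0.49946082 -0.21465638  0.0592578 ]
```

The table contact came at a reported TCP z of -0.0195, so the real fingertips stand about 19 mm higher than reported. I'll regrasp with that correction.

```bash
python3 - <<'E'
from h import *
o=[180,0,10.8]; g=[0.4452,-0.2805]
env.let_go()
env.move_linear(g+[0.06],0.15)
print('stop',env.move_linear(g+[-0.0155],0.08,max_force=12),get_tool_pos(),get_force())
env.close_gripper(); print(get_finger_gap(),get_gripper_force(),get_force())
if get_finger_gap()>0.1:
    env.move_linear(g+[0.12],0.12)
    print(get_clock(),get_finger_gap(),get_gripper_force(),get_force(),get_ft_torque(),get_tool_pos())
    a=save('wrist','w5'); m=camera_model('wrist');np.savez('w5.npz',**{k:np.array(m[k]) for k in('intrinsics','rvec','tvec')})
    look('wrist',['long_nozzle_mid','long_nozzle_grip','v_rest'])
    b=save('side','s5'); look('side',['long_nozzle_mid','long_nozzle_grip'])
    cv2.imwrite('pics/c5.png',np.hstack([cv2.resize(a[:,130:480],(400,457)),cv2.resize(b[80:280,240:415],(400,457))])[:,:,::-1])
E
```

```text
stop False [ 0.44567325 -0.28089461 -0.01493583] [1.46818139 0.35674807 1.01772619]
0.19069750856035858 61.687151938676834 [-1.36263579  0.6269255   3.65465074]
14.4583 0.1897103858343619 61.180017460137606 [ 0.52483296  0.0461558  -1.54029465] [-0.06270035  0.06058654 -0.0389833 ] [ 0.44461759 -0.28002471  0.11900101]
wrist long_nozzle_mid [([0.5368, -0.2619, 0.1405], 0.64), ([0.5167, -0.1572, 0.0061], 0.56)]
wrist long_nozzle_grip [([0.4438, -0.2809, 0.1466], 0.88)]
wrist v_rest [([0.521, -0.3725, 0.0], 0.86)]
side long_nozzle_mid [([0.5338, -0.2615, 0.1397], 0.68)]
side long_nozzle_grip [([0.4419, -0.2816, 0.1417], 0.85)]
```

View pics/c5.png

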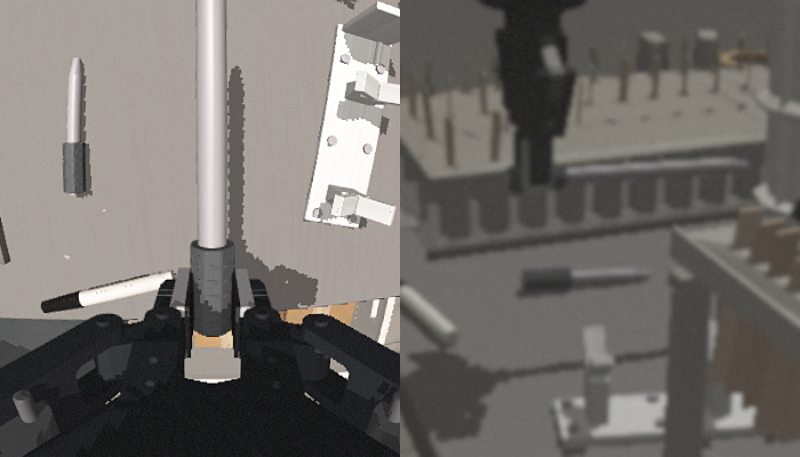

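The grip is held centrally at 61 N, with the tube level at about z 0.14. I'll carry it straight across, hover above the vees and check alignment.

```bash
python3 - <<'E'
from h import *
o=[180,-1.2,2.0]; g=[0.4320,-0.3796]
env.move_linear(g+[0.118],0.1,ori=o)
env.move_linear(g+[0.068],0.1)
print(get_clock(),get_finger_gap(),get_tool_pos(),get_orientation())
a=save('wrist','w6'); look('wrist',['long_nozzle_mid','v_rest'])
t=save('top','t6'); look('top',['v_rest','long_nozzle_mid','long_nozzle_grip'])
cv2.imwrite('pics/c6.png',np.hstack([cv2.resize(a[:330,180:470],(400,455)),cv2.resize(t[90:220,330:445],(400,455),interpolation=cv2.INTER_CUBIC)])[:,:,::-1])
E
```

```text
16.6083 0.18914494188915368 [ 0.43214924 -0.37964591  0.0681214 ] [179.99535942  -1.20176119   2.00947322]
wrist long_nozzle_mid [([0.5243, -0.3748, 0.0865], 0.84)]
wrist v_rest [([0.5224, -0.3755, -0.0022], 0.68)]
top v_rest [([0.5233, -0.3776, -0.0004], 0.82)]
top long_nozzle_mid []
top long_nozzle_grip []
```

View pics/c6.png

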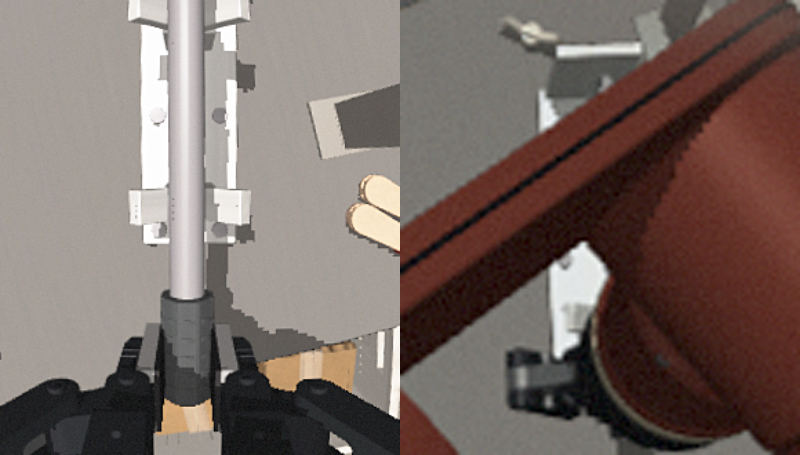

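The tube is centred over both vees: crop x is about 188 against vee centres at 190 (near) and 188 (far), and the yaw matches. Now I lower until contact.

```bash
python3 - <<'E'
from h import *
g=[0.4320,-0.3796]
env.move_linear(g+[0.036],0.08)
print(env.move_linear(g+[0.026],0.02,max_force=5),get_tool_pos(),get_force(),get_ft_torque(),get_finger_gap())
a=save('wrist','w7'); m=camera_model('wrist'); look('wrist',['long_nozzle_mid','long_nozzle_grip'])
cv2.imwrite('pics/c7.png',cv2.resize(a[:330,180:470],(400,455))[:,:,::-1]); print(get_clock())
E
```

```text
True [ 0.43258502 -0.38079853  0.02930193] [-0.4417208  -0.51250223  3.90977163] [-0.16947137 -0.1261178   0.00302102] 0.18317853948437288
wrist long_nozzle_mid [([0.5242, -0.3717, 0.0528], 0.91)]
wrist long_nozzle_grip [([0.4326, -0.3828, 0.051], 0.67), ([0.5266, -0.3737, 0.0542], 0.32)]
18.075
```

View pics/c7.png

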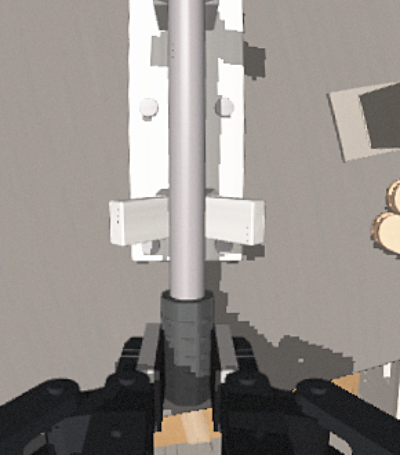

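Contact came at a TCP z of 0.0293, which puts the axis at about 53 mm against the expected 54. The tube is centred in the vee. I'll release, retreat straight up and check.

```bash
python3 - <<'E'
from h import *
env.let_go(); print(get_finger_gap(),get_force())
p=list(get_tool_pos()); env.move_linear([p[0],p[1],0.05],0.06)
env.move_linear([p[0],p[1],0.2],0.15)
a=save('wrist','w8'); look('wrist',['long_nozzle_mid','long_nozzle_grip','v_rest','short_nozzle_mid'])
b=save('side','s8'); look('side',['long_nozzle_mid','long_nozzle_grip'])
cv2.imwrite('pics/c8.png',np.hstack([cv2.resize(a[:260,190:450],(400,400)),cv2.resize(b[180:330,260:410],(400,400))])[:,:,::-1]); print(get_clock())
E
```

```text
1.000019762135486 [-0.56706849  0.20057482  0.79232532]
wrist long_nozzle_mid [([0.5242, -0.3762, 0.0534], 0.94)]
wrist long_nozzle_grip [([0.4326, -0.3811, 0.051], 0.92)]
wrist v_rest [([0.523, -0.3731, -0.0011], 0.68)]
wrist short_nozzle_mid [([0.5175, -0.1555, 0.0056], 0.76)]
side long_nozzle_mid [([0.5234, -0.3778, 0.0544], 0.56)]
side long_nozzle_grip [([0.4323, -0.3874, 0.0549], 0.59)]
20.8083
```

View pics/c8.png

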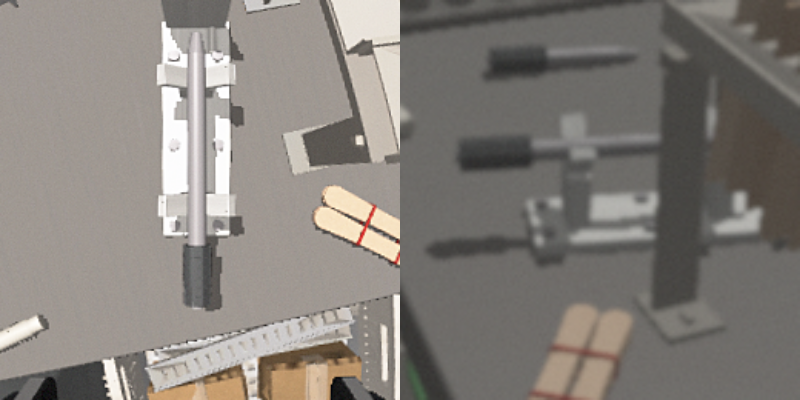

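The nozzle lies level in both vees at z of about 54 mm. Its tip points to the end plate at crop (196,35) and its grip sticks out beyond the open end at (198,275). The short nozzle hasn't moved, so I'm handing in.

```bash
python3 -c "
from rig import env
print(env.sign_off())"
```

```text
the job is handed in; nothing more can be done
None
```

The long nozzle lies in both vees of the V-rest, tip towards the end plate and grip beyond the open end; the short nozzle was left where it lay, and the job was handed in at about 21 s (my first grasp closed on nothing, because the fingertips are about 19 mm shorter than stated).

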